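# Pack a pen awaiting repair into its two-layer job box

### The arm

A 6-joint arm with a two-finger parallel gripper is mounted at the origin on the work surface. World frame = base frame: x ahead of the robot, y to its left, z up, the work surface at z = 0. Lengths are in m, angles in rad, forces in N, time in s.
With the tool pointing down it reaches from about 0.275 to 0.725 m from the base axis. Payload 5.6 kg.
Tool frame: the origin (TCP) lies at the very end of the fingers, on their centre line; the grasp point (between the pads) lies arm.hold_point_z behind it (arm.hold_point_z is the distance from the TCP to the grasp point, in m); z points along the fingers, y is the line along which they close (so a half turn about z gives the same grasp; the last joint's range is limited). The gripper opens to 85 mm and grips with 20 to 120 N. Pads are 22 mm wide; open, the fingers measure 114 mm over their backs; the gripper's body (76 mm by 85 mm) begins 54 mm behind the grasp point. The pads swing forward as they close: fully open they stand 13 mm farther back than shut.
Start: joints at [0.285, 0.255, 0.108, 0, -1.424, -0.285], TCP at [0.55, 0, 0.231] pointing down, gripper open.
Joint ranges: [-2.95, 2.95], [-1.21, 1.97], [-1.09, 1.5], [-2.87, 1.71], [-2.94, -0.07], [-3.05, 3.05]. Speed limits (rad/s): [2.57, 2.57, 3.14, 3.14, 3.14, 3.14].

### API

Orientations are given as a unit quaternion [w, x, y, z].
In Python, from rig import arm gives the robot as it stands. The module is installed in compiled form; this text tells all that it offers. Calls block until the motion is done:
- arm.movep(position, orientation): joint-space move of the TCP to a pose.
- arm.line_to(position, orientation=None, speed=0.15, max_force=None): straight line of the TCP; orientation=None keeps the orientation; speed is the mean speed in m/s. With max_force (N) it stops when the force on the tool has changed by that much, and returns True; else False.
- arm.set_joints(angles): joint-space move.
- arm.open_gripper() and arm.grasp(): open the fingers fully, or close them until they stop; the grip force is fixed at half the most.
- arm.sleep(seconds).
- arm.inverse_kinematics(position, orientation): joint angles nearest the present ones, or None.
- arm.observe(): the state.
- arm.camera(name): name is "scene" or "side" or "wrist"; returns the picture (400x640x3 uint8, blue, green, red); there is no depth.
- arm.camera_model(name): a dict with "vfov" (degrees; the focal length in pixels is half the picture's height over the tangent of half this angle, whatever the lens; pixels are square), "cx", "cy" (the principal point, pixels), "rvec" (rotation vector, rad) and "tvec" (3), from world to camera coordinates, as OpenCV has them; the wrist camera has in their place "tool_from_camera" (4x4, takes a point from camera to tool coordinates, whose origin is the TCP and whose axes are the flange's). Camera axes: x right, y down, z forward; pixel columns grow to the right and rows downward; lengths in m; the calibration is good to about 2 mm. A picture is of the moment at which its call begins: read the wrist's pose just before it. camera_model takes no time and is no camera call.
A pose or a line that the arm cannot do raises arm.Unreachable and nothing moves.
- arm.finish_job(): hands the job in; it is judged then, once.
The state is a dict: "time_s": time; "joint_positions": joint angles; "joint_velocities": joint speeds; "joint_torque": joint torques, N m; "ee_pos": TCP position; "ee_rot": TCP orientation; "wrist_force": force on the tool from outside, world axes, zero at the start; "wrist_torque": the same for the moment, N m; "opening": finger opening in m; "finger_force": force on a finger pad.
Only numpy, scipy, OpenCV 4.12 (cv2) and the standard library are available. Lean on these libraries where they do the work, as an engineer would, in place of code of your own. Each camera call takes 0.05 s, during which the arm holds its last target. There are 200 camera calls.

### The job

Pack the pen in pieces into its job box, every part lying lengthwise along the middle of its compartment: first the blue barrel in the bottom compartment on the side with the brass label holder and the pearl-grey cap in the bottom compartment beside it; then fit the lift-out tray over them, flat on its ledges; then lay the nib section in the tray above the barrel and the black feed in the other half of the tray, above the cap. Set the parts down, never let them fall, and leave the ink bottle, the pen rest and the micrometer where they are.

Things in the scene. Friction and masses are not known exactly. Their poses are not given: they have to be found in the camera images.
- job_box: Walnut box, 172 (x) x 132 (y) x 50 mm high; origin: centre of underside. Fixed. Brass label holder on its -x face, 60 wide, its lip 14 out at the rim. Walls 6, bevelled inside. Green floor at z = 5; a 6 thick partition along y at x = 0 leaves two compartments 77 (x) x 96 (y), middles x = -40 (label side), +40. Partition and 12 wide ledges at both y ends carry the tray at z = 29. Opening 160 x 120.
- tray: Loose pale wood lift-out tray, dark red lining, 150 (x) x 110 (y) mm, 120 g; origin: centre of underside. Floor 4 thick, walls 14 high. Centre wall along y at x = 0, 10 thick, rises to a handle 48 long (y), top 34 up, gripped across x. Its halves, 66 (x) x 102 (y), have middles at x = -40, +40. Same either way round. Seated: x, y along the box's, underside at box z = 29 mm.
- cap: Pearl-grey eight-sided pen cap with a gold clip and two gold bands, 63 mm long, 15 mm across the flats, 30 g; lies on a flat with its clip on top (top of clip 18 mm up). Origin on its axis at mid-length, 7.5 mm above what it lies on; x along the cap towards its closed end, z up through the clip.
- barrel: Deep blue eight-sided pen barrel with a gold filling lever on top, 80 mm long, 13 mm across the flats, 30 g. Origin on its axis at mid-length, 6.5 mm above what it lies on; x along the barrel towards its closed end, z up through the lever.
- section: Nib section: a short black eight-sided grip, 11 mm across the flats and 24 mm long, with a gold nib at one end and a thread at the other, 54 mm over all, 20 g. Origin on its axis at the middle of the black grip, 5.5 mm above what it lies on; x towards the nib, whose point is at x = 34 mm; the thread ends at x = -20 mm.
- feed: Black ebonite feed with fins and no gold, 48 mm long, 8 mm wide over the fins and 7 mm high, 12 g. Origin on its axis, 3.5 mm above what it lies on; x along the feed: the smooth tail, 6 mm wide, runs from x = -21 mm to 0, the finned half, 8 mm wide, from 0 to 21 mm, the pointed nose to 27 mm.
- ink_bottle: Bystander: round ink bottle, dark blue with a black screw cap and pale label, 48 mm diameter, 48 mm high; origin at the centre of its underside.
- pen_rest: Bystander: brass pen rest, 34 (x) by 130 (y) by 16 mm high, with two gold nibs lying on it; origin at the centre of its underside.
- micrometer: Bystander: steel outside micrometer lying flat, 134 mm long (x) and about 52 mm wide, 18 mm high; origin on the counter under the spindle's axis.
Not all that is in view belongs to the job. What is meant by the barrel is not green, orange or pink, and is the smaller of those in its own colour.

How it is judged:
By the outcome, as a careful person would: the job done as asked, in the order asked, and still so for the second after the job is handed in, with the robot touching nothing.
It also fails if it takes over 112 s, if anything falls off the work surface, if the arm or the gripper's body presses on something with over 40 N, if the wrist force passes 120 N, or if a joint passes its speed limit or range.

## Working session

There is one attempt and no reset: what is moved stays moved. The work goes in short steps, each a Python script; the robot and the scene stay as the last script left them, time stands still between calls to the robot, and variables do not carry over. Pictures are saved under pics/ and viewed, at most 16 in all, crops included, and the job is handed in when it is done.

```bash
mkdir -p pics; python3 - <<'E'
from rig import arm
import cv2,numpy as np
print(arm.hold_point_z, arm.observe())
for n in("scene","side","wrist"):
    print(n,arm.camera_model(n)); cv2.imwrite(f"pics/{n}0.png",arm.camera(n))
E
```

```text
0.0187 {'time_s': 0.0, 'joint_positions': array([ 2.84603883e-01,  2.55753599e-01,  1.07004243e-01, -4.75371054e-04,
       -1.42388503e+00, -2.84621276e-01]), 'joint_velocities': array([-0.00021644, -0.00180092,  0.00156135, -0.00028424, -0.00049352,
        0.00062638]), 'joint_torque': array([-4.48901856e-04, -3.86631560e+01,  2.37934113e+01,  5.36471218e+00,
       -6.25866101e-03, -4.57470776e-06]), 'ee_pos': array([5.49509059e-01, 6.24734114e-05, 2.30392092e-01]), 'ee_rot': array([-6.93304106e-04, -7.07075558e-01,  7.07137367e-01,  6.47463503e-04]), 'wrist_force': array([-0.35654401,  0.52297217, -0.59219188]), 'wrist_torque': array([-9.33713416e-04, -8.56612184e-05,  1.54494953e-02]), 'finger_force': 0.0, 'opening': 0.08539653119730098}
scene {'vfov': 47.19930482368396, 'cx': 326.99166207604407, 'cy': 198.13386942765172, 'rvec': array([ 2.13266614,  1.07294198, -0.43694334]), 'tvec': array([-0.31484332, -0.28172252,  1.25522683])}
side {'vfov': 53.43540207782799, 'cx': 313.38165144824234, 'cy': 194.3061172675428, 'rvec': array([ 2.41222636, -0.3249113 ,  0.10713572]), 'tvec': array([-0.52163689,  0.13117849,  0.6414293 ])}
wrist {'vfov': 70.57236704484968, 'cx': 319.3663945299369, 'cy': 203.19617023738553, 'tool_from_camera': array([[ 5.99418700e-04, -9.46739503e-01, -3.21999928e-01,
         8.32316805e-02],
       [ 9.99999820e-01,  5.76258996e-04,  1.67240522e-04,
         2.56006675e-04],
       [ 2.72221469e-05, -3.21999971e-01,  9.46739678e-01,
        -1.42330712e-01],
       [ 0.00000000e+00,  0.00000000e+00,  0.00000000e+00,
         1.00000000e+00]])}
```

View pics/scene0.png

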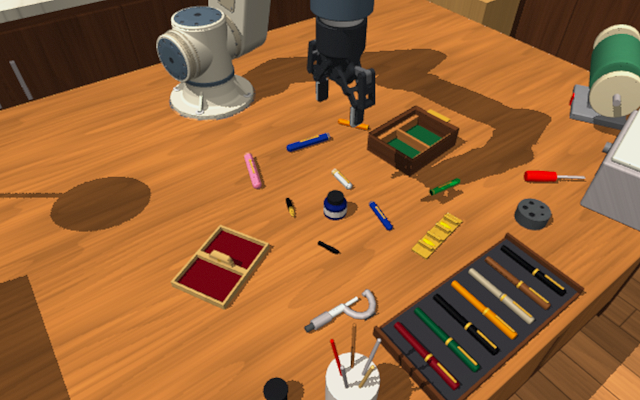

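View pics/side0.png

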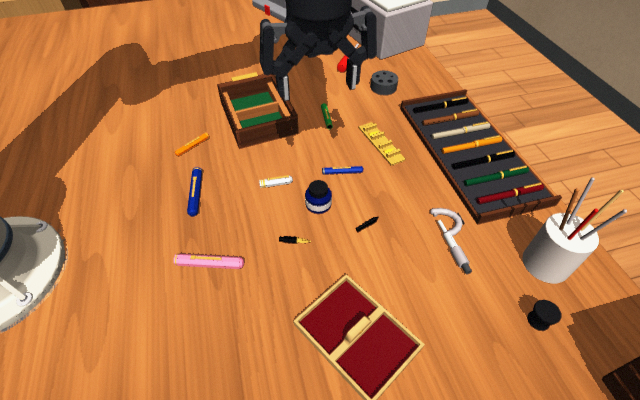

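View pics/wrist0.png

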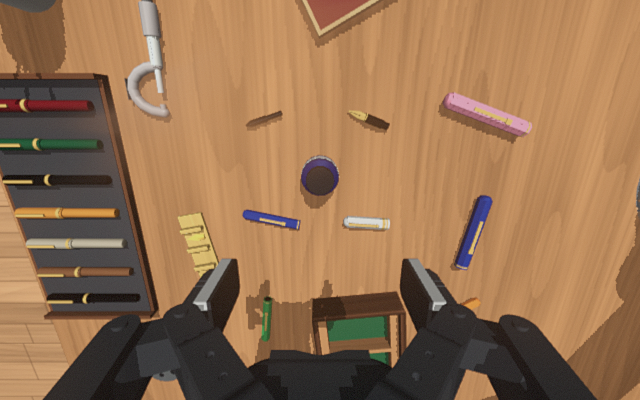

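The pictures show these candidates:
- **Barrel:** small blue at scene (380,215) / wrist (271,219) against large blue at scene (308,142) / wrist (474,232). Green, orange and pink are ruled out, so I choose the small blue.
- **Cap:** pearl-grey at wrist (367,223). The cream pen in the case at wrist (75,243) is not it.
- **Section:** wrist (369,119), has gold.
- **Feed:** wrist (264,118), no gold.
- **Tray:** scene (222,265).
- **Box:** label holder at scene (438,117), side (245,76).

```bash
cat > h.py <<'E'
from rig import arm
import cv2,numpy as np
from scipy.spatial.transform import Rotation as R
def K(m):
    f=200/np.tan(np.radians(m["vfov"])/2); return f,m["cx"],m["cy"]
def rot(q): return R.from_quat([q[1],q[2],q[3],q[0]])
def campose(n,st=None):
    m=arm.camera_model(n)
    if n=="wrist":
        T=np.eye(4);T[:3,:3]=rot(st["ee_rot"]).as_matrix();T[:3,3]=st["ee_pos"];return T@m["tool_from_camera"]
    W=np.eye(4);W[:3,:3]=R.from_rotvec(m["rvec"]).as_matrix();W[:3,3]=m["tvec"];return np.linalg.inv(W)
def cast(n,px,z,T):
    f,cx,cy=K(arm.camera_model(n));px=np.atleast_2d(px).astype(float)
    d=np.c_[(px[:,0]-cx)/f,(px[:,1]-cy)/f,np.ones(len(px))]@T[:3,:3].T
    return (T[:3,3]+d*((z-T[2,3])/d[:,2])[:,None])[:,:2]
def proj(n,P,T):
    f,cx,cy=K(arm.camera_model(n));c=(np.atleast_2d(P)-T[:3,3])@T[:3,:3];return np.c_[f*c[:,0]/c[:,2]+cx,f*c[:,1]/c[:,2]+cy]
def quat(yaw):
    """tool down; tool y (closing line) at angle yaw in world; tool x at yaw+90 (start: yaw 0)"""
    c,s=np.cos(yaw),np.sin(yaw)
    M=np.array([[-s,c,0],[c,s,0],[0,0,-1]]).T
    M=np.column_stack([[-s,c,0],[c,s,0],[0,0,-1]])
    q=R.from_matrix(M).as_quat();return [q[3],q[0],q[1],q[2]]
def snap(name=None):
    arm.sleep(.15)
    st=arm.observe();im=arm.camera("wrist")
    if name: cv2.imwrite(f"pics/{name}.png",im)
    return im,campose("wrist",st)
E
python3 - <<'E'
from h import *
st=arm.observe();print(np.round(rot(st["ee_rot"]).as_matrix(),3))
print(quat(0))
T=campose("wrist",st)
for k,p in dict(barrel=(271,219),big=(474,232),cap=(367,223),section=(369,119),nib=(352,113),feed=(264,118),bottle=(320,160),rest=(198,243)).items(): print(k,cast("wrist",p,.006,T).round(3))
print("wrist cam",T[:3,3])
for n,pp in dict(scene=dict(barrel=(380,215),cap=(342,179),section=(291,207),feed=(328,247),trayhandle=(223,257)),side=dict(barrel=(343,170),cap=(276,182),section=(294,240),feed=(368,223),trayhandle=(357,328))).items():
    T=campose(n)
    for k,p in pp.items(): print(n,k,cast(n,p,.034 if 'tray' in k else .006,T).round(3))
T=campose("scene");print("box rim scene",cast("scene",[(368,137),(408,160),(459,125),(420,107),(438,117)],.05,T).round(3))
T=campose("side");print("box rim side",cast("side",[(219,82),(240,136),(296,122),(268,74),(245,76)],.05,T).round(3))
T=campose("scene");print("tray scene",cast("scene",[(173,283),(222,305),(270,240),(222,227)],.014,T).round(3))
T=campose("side");print("tray side",cast("side",[(295,321),(346,276),(422,343),(371,398)],.014,T).round(3))
E
```

```text
[[-0.    -1.    -0.001]
 [-1.     0.    -0.   ]
 [ 0.     0.001 -1.   ]]
[np.float64(0.0), np.float64(0.7071067811865475), np.float64(0.7071067811865475), np.float64(0.0)]
barrel [[0.617 0.065]]
big [[0.329 0.085]]
cap [[0.482 0.071]]
section [[ 0.487 -0.069]]
nib [[ 0.509 -0.076]]
feed [[ 0.618 -0.07 ]]
bottle [[ 0.548 -0.018]]
rest [[0.724 0.102]]
wrist cam [ 0.54956664 -0.08316884  0.37294811]
scene barrel [[0.616 0.066]]
scene cap [[0.485 0.071]]
scene section [[ 0.49  -0.067]]
scene feed [[ 0.621 -0.07 ]]
scene trayhandle [[ 0.547 -0.248]]
side barrel [[0.619 0.067]]
side cap [[0.485 0.071]]
side section [[ 0.488 -0.068]]
side feed [[ 0.621 -0.068]]
side trayhandle [[ 0.535 -0.251]]
box rim scene [[0.445 0.176]
 [0.558 0.193]
 [0.535 0.382]
 [0.426 0.362]
 [0.483 0.366]]
box rim side [[0.418 0.368]
 [0.437 0.17 ]
 [0.553 0.182]
 [0.532 0.369]
 [0.479 0.376]]
tray scene [[ 0.531 -0.34 ]
 [ 0.621 -0.292]
 [ 0.547 -0.152]
 [ 0.464 -0.21 ]]
tray side [[ 0.456 -0.21 ]
 [ 0.55  -0.161]
 [ 0.619 -0.288]
 [ 0.526 -0.335]]
```

```bash
python3 - <<'E'
import cv2,numpy as np
a=cv2.imread("pics/side0.png")[0:140,225:405];b=cv2.imread("pics/wrist0.png")[160:290,220:420]
a=cv2.resize(a,None,fx=3.8,fy=3.8,interpolation=3)[:, :684]
c=cv2.imread("pics/wrist0.png")[195:245,235:400]
c=cv2.resize(c,(684,60*684//200))[:]
cv2.imwrite("pics/crop1.png",np.vstack([a[:400],c[:200]]))
E
```

```text
(no output)
```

View pics/crop1.png

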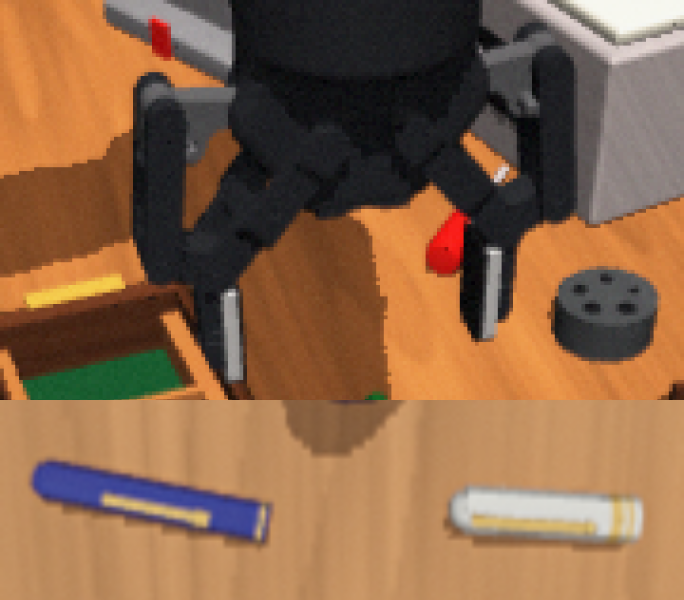

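The crop confirms it: small blue barrel with a gold lever and one band, centred at about wrist (271,219). The grey cap, with clip and two bands, is at about (367,223). Next is a tour for exact poses.

```bash
python3 - <<'E'
from h import *
import pickle
q=quat(np.pi);D={}
def go(n,x,y,z):
    arm.movep([x,y,z],q);im,T=snap();D[n]=(im,T,arm.observe()["time_s"]);print(n,D[n][2])
go("tray",.54,-.19,.22)
go("feed",.620,-.069,.14);go("section",.489,-.069,.14);go("cap",.484,.071,.14);go("barrel",.617,.066,.14)
go("box",.488,.335,.20)
pickle.dump(D,open("D.pkl","wb"))
cv2.imwrite("pics/m1.png",cv2.resize(np.vstack([np.hstack([D[k][0][100:300,190:450] for k in r]) for r in (("feed","section","cap"),("barrel",)*3)]),None,fx=1,fy=1) )
cv2.imwrite("pics/m2.png",np.hstack([D["box"][0][0:400,120:520],D["tray"][0][0:400,120:520]]))
E
```

```text
tray 1.1333
feed 2.0333
section 2.8167
cap 3.6333
barrel 4.425
box 5.7917
```

View pics/m1.png

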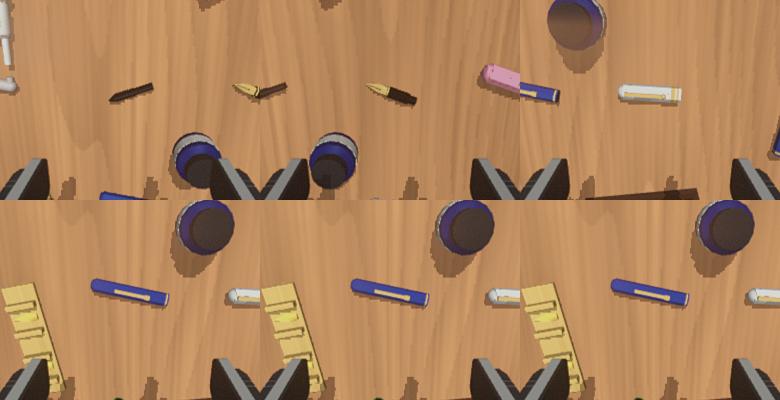

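View pics/m2.png

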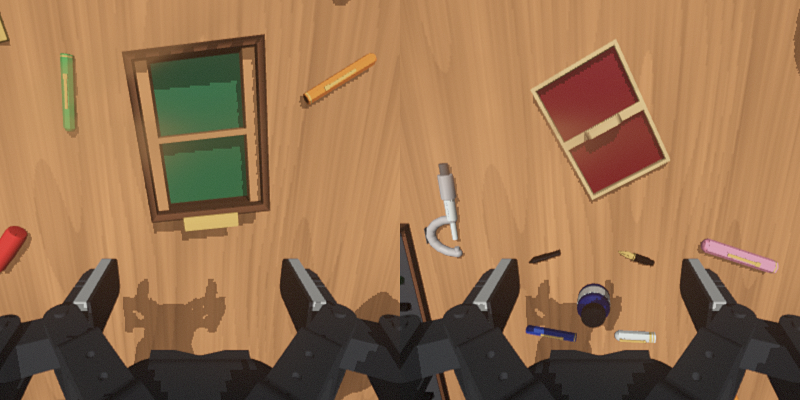

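Crops in m1 show, each near crop (130,90): feed (130,92), section (390,93) with its nib to the left, cap (650,94), barrel (130,292). In m2 the box rim corners are (123,50), (264,35), (270,209), (155,221), with the label holder at (212,222), and the tray corners are (532,91), (616,41), (668,160), (593,200).

```bash
cat > meas.py <<'E'
from h import *
import pickle
D=pickle.load(open("D.pkl","rb"))
def comp(m,c):
    n,l,s,ce=cv2.connectedComponentsWithStats(m.astype(np.uint8)); ok=[i for i in range(1,n) if s[i,4]>25]
    i=min(ok,key=lambda i:np.hypot(*(ce[i]-c))); return (l==i)
def axis(P):
    c=P.mean(0);w,v=np.linalg.eigh(np.cov((P-c).T));d=v[:,1];t=(P-c)@d;s=(P-c)@v[:,0]
    return c,d,t,s
def part(n,z):
    im,T,_=D[n];h=cv2.cvtColor(im,cv2.COLOR_BGR2HSV).astype(int);H,S,V=h[...,0],h[...,1],h[...,2]
    m={"barrel":(H>110)&(H<130)&(S>100),"cap":(S<70)&(V>110),"feed":(V<95),"section":(V<85)}[n]
    if n=="barrel": m=cv2.morphologyEx(m.astype(np.uint8),cv2.MORPH_CLOSE,np.ones((7,7)))
    m=comp(m,(320,193));yx=np.argwhere(m);P=cast("wrist",yx[:,::-1]+0.0,z,T);c,d,t,s=axis(P)
    mid=c+d*(t.max()+t.min())/2+np.array([-d[1],d[0]])*0
    return mid,d,(np.ptp(t)*1e3,np.ptp(s)*1e3),len(P)
if __name__=="__main__":
    for n,z in dict(barrel=.0065,cap=.0075,feed=.0035,section=.0055).items():
        mid,d,L,k=part(n,z);print(n,mid.round(4),"ang",np.degrees(np.arctan2(d[1],d[0])).round(1),np.round(L,1),k)
    for n,z,cr in (("box",.05,[(123,50),(264,35),(270,209),(155,221)]),("tray",.014,[(132,91),(216,41),(268,160),(193,200)])):
        im,T,_=D[n];P=cast("wrist",np.array(cr)+[120,0],z,T).astype(np.float32)
        r=cv2.minAreaRect(P*1000);print(n,P.mean(0),r,P.tolist())
        e=P-np.roll(P,-1,0);print(np.linalg.norm(e,axis=1),np.degrees(np.arctan2(e[:,1],e[:,0])))
    im,T,_=D["box"];print("label",cast("wrist",(332,222),.05,T))
    im,T,_=D["box"];print("partition ends",cast("wrist",[(280,140),(367,131)],.029,T))
    im,T,_=D["tray"];print("handle",cast("wrist",[(310,128),(340,112)],.034,T))
E
python3 meas.py
```

```text
barrel [0.6158 0.0644] ang 167.6 [80. 13.] 894
cap [0.4889 0.0682] ang 176.0 [53.5 16.8] 655
feed [ 0.6193 -0.069 ] ang -160.4 [46.9  8.6] 311
section [ 0.4769 -0.0654] ang 158.8 [29.9 11.3] 279
box [0.48408467 0.279144  ] ((484.574462890625, 278.62969970703125), (129.60113525390625, 171.44338989257812), 6.362581729888916) [[0.5584755539894104, 0.2006172239780426], [0.42940860986709595, 0.1886231005191803], [0.4106733500957489, 0.3566422164440155], [0.5377811193466187, 0.3706934452056885]]
[0.12962306 0.16906044 0.12788206 0.17133062] [   5.3092184  -83.63742   -173.6918      96.93749  ]
tray [ 0.535796   -0.24968946] ((535.2443237304688, -249.33673095703125), (108.04729461669922, 149.1652374267578), 27.794044494628906) [[0.6175505518913269, -0.28962627053260803], [0.5222309827804565, -0.3405056595802307], [0.45514461398124695, -0.21045802533626556], [0.5482578277587891, -0.15816780924797058]]
[0.10804875 0.14633171 0.10679109 0.14860286] [  28.09227  -62.7126  -150.68245  117.79404]
label [[0.47421184 0.37198806]]
partition ends [[0.53099276 0.28431913]
 [0.43691408 0.2749319 ]]
handle [[ 0.55071449 -0.24999682]
 [ 0.51738247 -0.26720405]]
```

```bash
cat >> h.py <<'E'
BC=np.array([.4844,.2792]);BA=np.radians(-83.8)
EX=np.array([np.cos(BA),np.sin(BA)]);EY=np.array([-EX[1],EX[0]])
def box(x,y): return BC+EX*x+EY*y
def best(xy,z,axis):
    """tool-down quat closing across an axis angle, wrist turn smallest"""
    c=[]
    for k in (1,-1):
        q=quat(axis+k*np.pi/2);j=arm.inverse_kinematics([*xy,z],q)
        if j is not None:c.append((abs(j[5]),q))
    return min(c,key=lambda a:a[0])[1]
def stat(t=""):
    s=arm.observe();print(t,round(s["time_s"],2),"open",round(s["opening"]*1e3,1),"F",s["wrist_force"].round(1),"ff",round(s["finger_force"],1),"p",s["ee_pos"].round(4));return s
def pick(xy,axis,tip):
    q=best(xy,.1,axis);arm.movep([*xy,.10],q);arm.line_to([*xy,tip],speed=.1);arm.grasp();stat("grasp");arm.line_to([*xy,.10],speed=.15);stat("lift")
def down(xy,axis,ztip,hi=.17):
    q=best(xy,hi,axis);arm.movep([*xy,hi],q);arm.line_to([*xy,ztip+.015],speed=.12)
    hit=arm.line_to([*xy,ztip-.003],speed=.02,max_force=3);stat(f"down hit={hit}")
E
python3 - <<'E'
from h import *
pick((.6158,.0644),np.radians(167.6),.005)
xy=box(-40,0) if 0 else box(-.0405,0)
down(xy,BA+np.pi/2,.010)
im,T=snap("b1")
E
```

```text
grasp 9.19 open 10.5 F [-0.8  0.5  2.3] ff 58.9 p [0.616  0.0644 0.0053]
lift 9.97 open 10.4 F [-0.7 -0.9 -0.7] ff 58.6 p [0.615  0.0644 0.0987]
down hit=True 13.18 open 10.4 F [-0.8 -0.1  4. ] ff 59.1 p [0.4799 0.3193 0.0103]
```

View pics/b1.png

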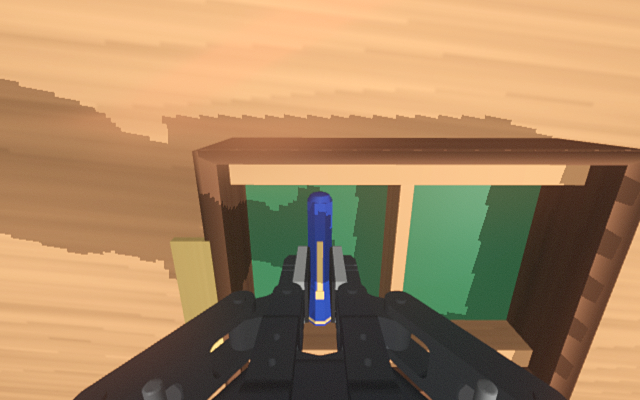

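The barrel (320,260) is held down on the label-side floor, parallel to the partition and about mid-compartment. Now I release it and log the forces.

```bash
python3 - <<'E'
from h import *
arm.open_gripper(); stat("open")
xy=arm.observe()["ee_pos"][:2]
arm.line_to([*xy,.04],speed=.06);stat("up40")
arm.line_to([*xy,.12],speed=.1);stat("up120")
snap("b2")
E
```

```text
open 13.82 open 50.6 F [-0.1  6.  -7.2] ff 60.1 p [0.4788 0.3207 0.0085]
up40 14.47 open 84.9 F [-0.   0.4  0.6] ff 0.0 p [0.4786 0.3199 0.0394]
up120 15.43 open 85.7 F [0.2 0.7 0.3] ff 0.0 p [0.4783 0.3205 0.1193]
```

View pics/b2.png

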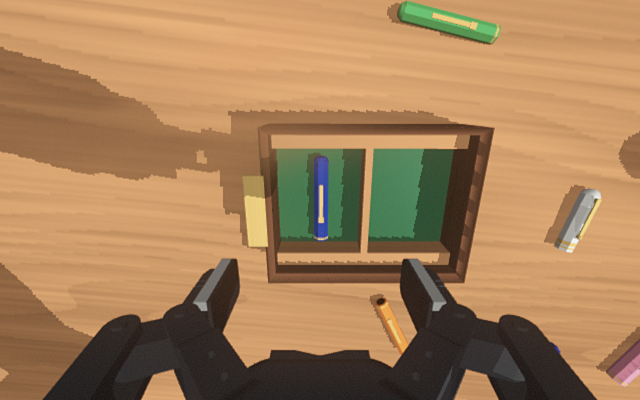

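Release was gentle: the fingers stalled at 50 mm with 7 N. The barrel (320,198) lies straight in the label-side compartment. Next, the cap.

```bash
python3 - <<'E'
from h import *
im=cv2.imread("pics/b2.png");T=campose("wrist",arm.observe())
b=cast("wrist",[(320,156),(321,240)],.0115,T);c=b.mean(0)-BC;d=b[0]-b[1]
print("barrel in box",c@EX,c@EY,"ang",np.degrees(np.arctan2(d@EX,d@EY)))
p=cast("wrist",[(361,148),(373,148),(361,252),(369,252)],.029,T)-BC;print("partition",(p@EX).round(4),(p@EY).round(4))
pick((.4842,.0685),np.radians(176),.006)
down(box(.0405,0),BA+np.pi/2,.011)
arm.open_gripper();stat("open")
xy=arm.observe()["ee_pos"][:2]
arm.line_to([*xy,.04],speed=.06);arm.line_to([*xy,.12],speed=.1);stat("up")
snap("c1")
E
```

```text
barrel in box -0.040052815878589054 -0.0010722692396767741 ang -0.737193457174243
partition [-0.0072  0.0025 -0.0027  0.0047] [ 0.0494  0.0494 -0.0458 -0.0458]
grasp 18.37 open 12.4 F [-1.3 -0.5  4.4] ff 58.8 p [0.4843 0.0685 0.0063]
lift 19.14 open 12.9 F [ 0.2 -0.1 -0.6] ff 58.6 p [0.4834 0.0684 0.099 ]
down hit=True 21.96 open 12.7 F [-1.2 -0.5  4.2] ff 59.1 p [0.4886 0.2389 0.0113]
open 22.4 open 51.5 F [ 0.2  4.5 -6.9] ff 60.8 p [0.4878 0.2389 0.0101]
up 23.98 open 85.5 F [-0.1  0.1  0.2] ff 0.0 p [0.4873 0.2386 0.1193]
```

View pics/c1.png

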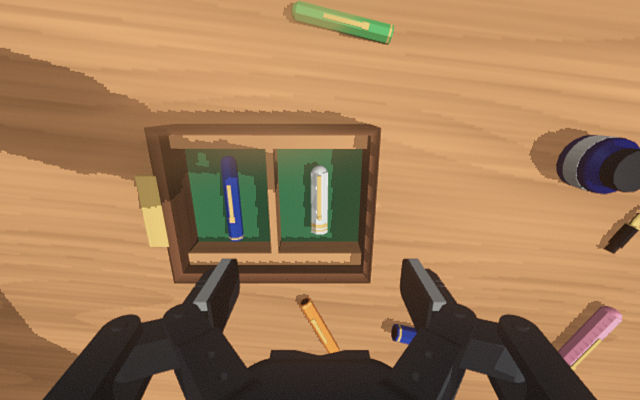

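```bash
python3 - <<'E'
from h import *
from meas import comp,axis
im=cv2.imread("pics/c1.png");T=campose("wrist",arm.observe())
h=cv2.cvtColor(im,cv2.COLOR_BGR2HSV).astype(int);H,S,V=h[...,0],h[...,1],h[...,2]
for n,m,c,z in (("barrel",(H>110)&(H<130)&(S>100),(233,197),.0115),("cap",(H<40)&(S<90)&(V>90),(319,200),.0125)):
    m=comp(cv2.morphologyEx(m.astype(np.uint8),cv2.MORPH_CLOSE,np.ones((7,7))),c)
    P=cast("wrist",np.argwhere(m)[:,::-1],z,T)-BC;P=np.c_[P@EX,P@EY];c,d,t,s=axis(P)
    print(n,(c+d*(t.max()+t.min())/2).round(4),np.degrees(np.arctan(d[0]/d[1])).round(1),np.ptp(t),np.ptp(s))
p=cast("wrist",[(265,150),(275,150),(271,252),(280,252)],.029,T)-BC;print("partition",(p@EX).round(4),(p@EY).round(4))
p=cast("wrist",[(147,128),(380,126),(371,282),(175,283)],.05,T)-BC;print("rim",(p@EX).round(4),(p@EY).round(4))
E
```

```text
barrel [-0.0403 -0.0097] 0.1 0.066970704790802 0.013882374291036422
cap [ 0.0407 -0.0005] -0.2 0.06726163913371984 0.01535793698163301
partition [-0.0033  0.0048 -0.0036  0.0047] [ 0.0479  0.0479 -0.0457 -0.0457]
rim [-0.0838  0.0849  0.0862 -0.0852] [ 0.0667  0.0682 -0.0636 -0.0646]
```

Barrel and cap are both within about 2 mm and 0.3° of the middle. Now the tray.

```bash
sed -i 's/^BC=.*;BA/BC=np.array([.4844,.2792])+np.array([.0012,-.0004]);BA/' h.py; python3 - <<'E'
from h import *
pick((.5362,-.2496),np.radians(28.1),.018)
down(box(0,0),BA+np.pi/2,.047,hi=.16)
snap("t1")
E
```

```text
grasp 27.62 open 8.6 F [-0.2 -0.5  3.3] ff 62.5 p [ 0.5364 -0.2497  0.0183]
lift 28.32 open 8.6 F [-0.2  0.5 -1. ] ff 62.0 p [ 0.5354 -0.2492  0.0987]
down hit=True 31.93 open 8.4 F [-1.3  0.5  4.8] ff 62.6 p [0.4855 0.2787 0.0473]
```

View pics/t1.png

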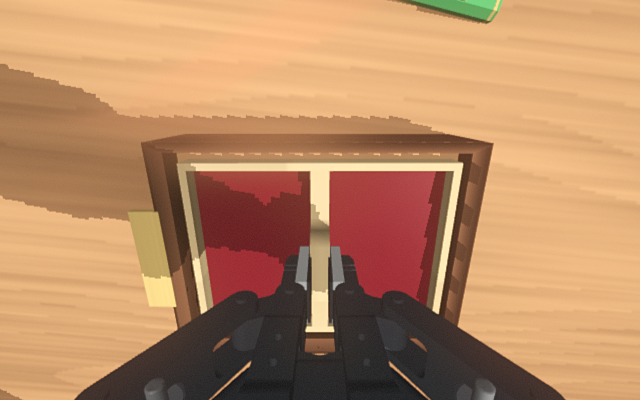

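The tray is seated: contact came at TCP z 0.0473 against 0.047 expected. It sits evenly inside the rim, with its corners at about (180,163) and (462,163). Now I release it, then check the seat and which end of the feed is the nose.

```bash
python3 - <<'E'
from h import *
import pickle
arm.open_gripper();stat("open")
xy=arm.observe()["ee_pos"][:2];arm.line_to([*xy,.15],speed=.12)
im,T=snap("t2");print(im.shape,T[:3,3])
f=pickle.load(open("D.pkl","rb"))["feed"][0][170:215,290:350]
cv2.imwrite("pics/m3.png",np.hstack([im[80:380,120:520],cv2.resize(f,(400,300),interpolation=cv2.INTER_CUBIC)]))
E
```

```text
open 32.85 open 85.3 F [ 0.1 -0.4 -0.4] ff 0.0 p [0.4847 0.2781 0.0464]
(400, 640, 3) [0.56670474 0.28653093 0.29112636]
```

View pics/m3.png

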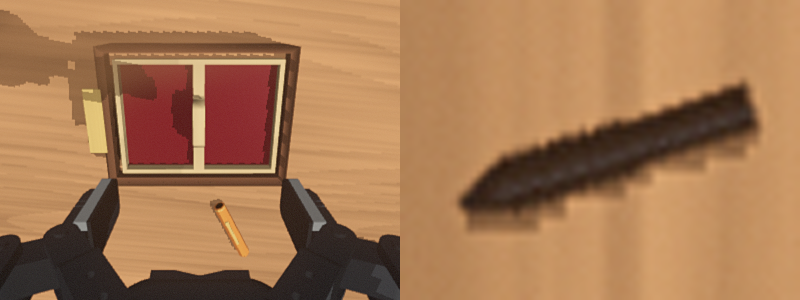

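The tray sits flat and centred, with its lining at crop (115–280, 62–168). The feed's nose is its left end at (465,200), which is world +x. Next, the section. A half of the tray is narrower than the open fingers, so after release I'll turn the wrist in place to let them clear the tray walls before lifting.

```bash
cat >> h.py <<'E'
def release_turn(deg=62,lift=True):
    arm.open_gripper();stat("open")
    j=np.array(arm.observe()["joint_positions"]);s=-np.sign(j[5]) if abs(j[5])>1.9 else 1
    for k in range(1,5):
        g=j.copy();g[5]+=s*np.radians(deg)*k/4;arm.set_joints(g);st=stat(f"turn{k}")
    if lift:
        p=st["ee_pos"];arm.line_to([p[0],p[1],p[2]+.03],speed=.05);stat("up");arm.line_to([p[0],p[1],.16],speed=.12)
E
python3 - <<'E'
from h import *
pick((.4806,-.0668),np.radians(158.8),.005)
down(box(-.040,-.007),BA+np.pi/2,.038,hi=.16)
print(arm.observe()["joint_positions"][5])
release_turn()
snap("s1")
E
```

```text
grasp 37.16 open 7.9 F [-1.3  0.8  3.7] ff 58.8 p [ 0.4807 -0.0668  0.0053]
lift 37.94 open 8.2 F [ 0.1 -0.5 -0.2] ff 58.6 p [ 0.4798 -0.0667  0.099 ]
down hit=True 41.14 open 8.6 F [-0.9 -0.3  4.4] ff 59.2 p [0.4742 0.3177 0.0383]
0.8148379104669289
open 41.58 open 48.0 F [-0.7  0.   0.4] ff 60.9 p [0.4736 0.3173 0.0374]
turn1 41.94 open 48.1 F [-2.2  4.9  0.5] ff 61.4 p [0.4735 0.3188 0.0377]
turn2 42.31 open 52.5 F [3.7 1.6 3.6] ff 63.5 p [0.4749 0.3179 0.0384]
turn3 42.67 open 73.4 F [13.2 -6.6 -0.4] ff 76.5 p [0.4767 0.3158 0.0384]
turn4 43.04 open 85.4 F [-0.6  0.1  0.2] ff 0.0 p [0.4727 0.3168 0.0368]
up 43.78 open 85.4 F [-0.2  0.2 -0.1] ff 0.0 p [0.4725 0.3168 0.0667]
```

View pics/s1.png

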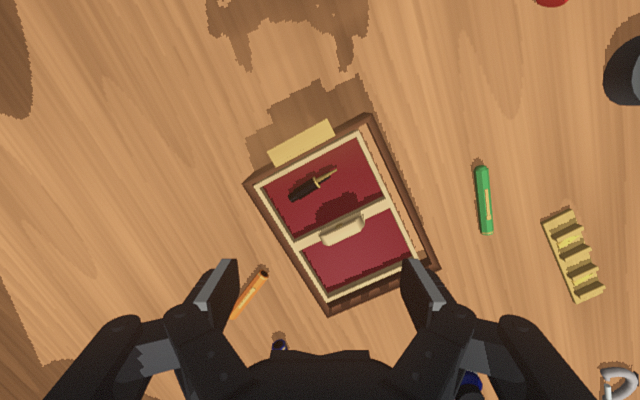

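The section (315,184) lies in the label-side half with its nib toward +y of the box. The tray has shifted by a few mm: the gap shows at (405,210). I'll measure that and square the tray up by its handle.

```bash
cat > tray.py <<'E'
from h import *
def tray_pose(im,T,verbose=True):
    """pale rim of the tray, at box z=43 mm, in box coordinates"""
    h=cv2.cvtColor(im,cv2.COLOR_BGR2HSV).astype(int);H,S,V=h[...,0],h[...,1],h[...,2]
    yy,xx=np.mgrid[:400,:640];px=np.c_[xx.ravel(),yy.ravel()]
    B=cast("wrist",px,.043,T)-BC;B=np.c_[B@EX,B@EY]
    inb=(np.abs(B[:,0])<.082)&(np.abs(B[:,1])<.062)
    red=((H>165)|(H<6))&(S>130)&(V>50)
    Rf=cast("wrist",px,.033,T)-BC;Rf=np.c_[Rf@EX,Rf@EY];r=red.ravel()&(np.abs(Rf[:,0])<.078)&(np.abs(Rf[:,1])<.06)
    P=Rf[r]; q=cv2.minAreaRect((P*1000).astype(np.float32)); 
    print("lining rect (mm): centre",np.round(q[0],1),"size",np.round(q[1],1),"ang",round(q[2],1))
    pale=(S<110)&(V>150);P2=B[pale.ravel()&inb];q=cv2.minAreaRect((P2*1000).astype(np.float32))
    print("pale rect",np.round(q[0],1),np.round(q[1],1),round(q[2],1))
    return P,P2
E
python3 - <<'E'
from tray import *
im=cv2.imread("pics/s1.png");T=campose("wrist",arm.observe());tray_pose(im,T)
h=cv2.cvtColor(im,cv2.COLOR_BGR2HSV)
for p in ((384,187),(410,220),(300,265)):print(p,h[p[1],p[0]])
c=cast("wrist",[(254,187),(362,128),(424,256),(322,304)],.043,T)-BC;print((c@EX).round(4),(c@EY).round(4))
E
```

```text
lining rect (mm): centre [-2.9 -4.6] size [101.3 139.3] ang 89.8
pale rect [-4.  -4.6] [110.4 150.4] 89.9
(384, 187) [ 21  85 221]
(410, 220) [ 14 134 170]
(300, 265) [ 11 142 117]
[-0.0774 -0.0785  0.0672  0.0707] [-0.0591  0.0543  0.0563 -0.0643]
```

```bash
cat >> tray.py <<'E'
def square(dx,dy):
    a=box(dx,dy);q=best(a,.16,BA+np.pi/2);arm.movep([*a,.16],q);arm.line_to([*a,.048],speed=.1);arm.grasp();stat("handle")
    b=box(0,0);arm.line_to([*b,.048],speed=.03);stat("slid");arm.open_gripper();stat("open");arm.line_to([*b,.16],speed=.12)
def look_box(name):
    p=box(-.055,0);arm.movep([*p,.19],quat(np.pi));return snap(name)
E
python3 - <<'E'
from tray import *
from meas import comp,axis
square(-.0037,-.0046)
im,T=look_box("s2");tray_pose(im,T)
cv2.imwrite("pics/s2c.png",im)
h=cv2.cvtColor(im,cv2.COLOR_BGR2HSV).astype(int);H,S,V=h[...,0],h[...,1],h[...,2]
c=proj("wrist",[[*box(-.04,0),.038]],T)[0];print(c)
m=~(((H>165)|(H<6))&(S>130));m&=np.hypot(np.mgrid[:400,:640][1]-c[0],np.mgrid[:400,:640][0]-c[1])<34
m=comp(m&((V<70)|((H>15)&(H<40)&(V>60))),c);P=cast("wrist",np.argwhere(m)[:,::-1],.0385,T)-BC;P=np.c_[P@EX,P@EY];c,d,t,s=axis(P)
print("section",(c+d*(t.max()+t.min())/2).round(4),np.degrees(np.arctan(d[0]/d[1])),np.ptp(t),np.ptp(s))
E
```

```text
handle 47.83 open 8.6 F [-0.2  0.1  1.9] ff 60.8 p [0.4807 0.282  0.0482]
slid 48.17 open 8.2 F [-0.8  1.5  3.6] ff 61.0 p [0.486  0.2789 0.0482]
open 48.9 open 85.4 F [-0.6 -0.3  0. ] ff 0.0 p [0.4856 0.2788 0.048 ]
lining rect (mm): centre [0.5 0.3] size [101.7 141.4] ang 90.0
pale rect [0.1 0.2] [110.5 150.6] 90.0
[317.54978869 175.04266117]
section [-0.0487 -0.0048] -4.7891263662659735 0.05273523271150696 0.011870426647970021
```

View pics/s2.png

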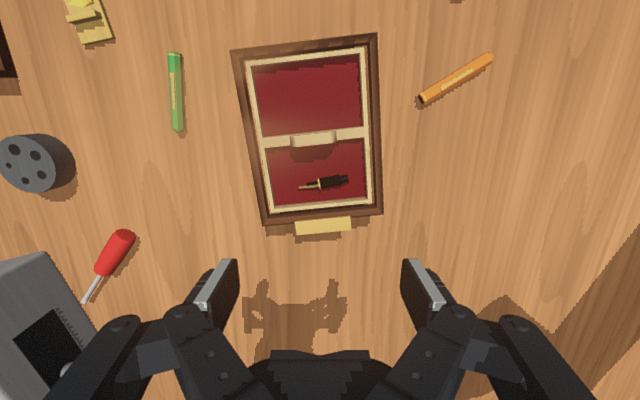

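The tray is square and centred again. The section (323,183) sits about 9 mm off the middle line toward the label and is turned 5°; I'll nudge it in with an open finger once the feed is in. Now the feed.

```bash
python3 - <<'E'
from tray import *
pick((.6259,-.0667),np.radians(19.6),.003)
down(box(.040,.007),BA+np.pi/2,.036,hi=.16)
release_turn()
im,T=snap("f1");P=tray_pose(im,T)
E
```

```text
grasp 55.16 open 5.1 F [-0.4 -0.5  2.4] ff 58.9 p [ 0.626  -0.0667  0.0032]
lift 55.96 open 5.3 F [ 0.4 -0.4 -0.2] ff 58.7 p [ 0.6251 -0.0666  0.0988]
down hit=True 59.72 open 5.2 F [-0.9  0.1  4.5] ff 59.3 p [0.4967 0.2397 0.0362]
open 60.17 open 47.5 F [-0.9 -1.8 -0.7] ff 60.9 p [0.496  0.2391 0.0354]
turn1 60.53 open 47.4 F [-2.9  1.2  2.5] ff 64.8 p [0.4956 0.2399 0.0356]
turn2 60.9 open 50.7 F [-12.4   2.4   5. ] ff 80.3 p [0.493  0.2392 0.0346]
turn3 61.27 open 68.0 F [-4.9  2.8 -1.5] ff 63.5 p [0.4949 0.2388 0.0346]
turn4 61.63 open 85.5 F [ 0.3 -0.3  0.8] ff 0.0 p [0.4966 0.239  0.0356]
up 62.39 open 85.5 F [ 1.1 -0.6 -0.2] ff 0.0 p [0.4965 0.2389 0.0654]
lining rect (mm): centre [2.2 2.3] size [101.1 141.5] ang 88.3
pale rect [2.5 2.5] [110.4 150.5] 88.3
```

```bash
cat >> tray.py <<'E'
from meas import axis
def parts(im,T):
    h=cv2.cvtColor(im,cv2.COLOR_BGR2HSV).astype(int);H,S,V=h[...,0],h[...,1],h[...,2]
    yy,xx=np.mgrid[:400,:640];px=np.c_[xx.ravel(),yy.ravel()]
    red=((H>160)|(H<8))&(S>130)&(V>45)
    for n,sx,z in (("section",-1,.0385),("feed",1,.0365)):
        B=cast("wrist",px,z,T)-BC;B=np.c_[B@EX,B@EY]
        reg=((np.abs(B[:,0]-sx*.041)<.027)&(np.abs(B[:,1])<.046)).reshape(400,640)
        m=(reg&~red).astype(np.uint8);k,l,s,_=cv2.connectedComponentsWithStats(m)
        i=1+np.argmax(s[1:,4]);P=B[(l==i).ravel()];c,d,t,w=axis(P)
        print(n,"mid",((c+d*(t.max()+t.min())/2)*1e3).round(1),"ang",np.degrees(np.arctan(d[0]/d[1])).round(1),"L",(np.ptp(t)*1e3).round(1),"W",(np.ptp(w)*1e3).round(1),s[1:,4])
E
python3 - <<'E'
from tray import *
square(.0025,.0025)
im,T=look_box("f2");tray_pose(im,T);parts(im,T)
cv2.imwrite("pics/f2c.png",cv2.resize(im[20:240,200:420],(600,600),interpolation=cv2.INTER_CUBIC))
stat()
E
```

```text
handle 66.53 open 8.3 F [-0.7 -0.6  2. ] ff 60.3 p [0.4885 0.2767 0.0483]
slid 66.8 open 8.8 F [ 0.5 -0.5  2.3] ff 60.3 p [0.4857 0.2789 0.0482]
open 67.53 open 85.2 F [-0.2  0.4 -0. ] ff 0.0 p [0.4856 0.2788 0.048 ]
lining rect (mm): centre [0.3 0.2] size [101.6 141.3] ang 89.9
pale rect [ 0.  -0.1] [110.4 150.5] 90.0
section mid [-49.3  -8.1] ang -8.5 L 53.6 W 12.6 [ 30   2   1   1   1   4   1   1   1   1   1 379]
feed mid [38.1 14.4] ang -4.1 L 47.3 W 7.0 [ 12   1   1 301]
 70.35 open 85.4 F [-0.4 -0.6 -0.5] ff 0.0 p [0.4797 0.3334 0.1899]
```

View pics/f2c.png

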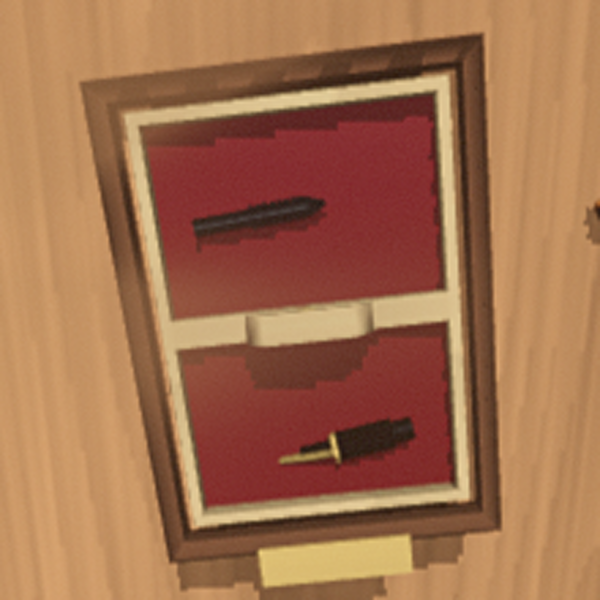

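Feed (258,215) is in its half but 14 mm too far along +y. The section (375,440) is 9 mm off the middle line and turned 8°. I'll nudge both with one open finger, keeping the other finger outside the box: feed lengthwise, feed sideways, then section sideways.

```bash
cat >> tray.py <<'E'
def push(a,b,axis,tip=.022,name=""):
    A,B=box(*a),box(*b);q=best(A,.1,axis);arm.movep([*A,.10],q);arm.line_to([*A,.030],speed=.12)
    hit=arm.line_to([*A,tip-.004],speed=.03,max_force=2.5);s=stat(f"{name} touch {hit}")
    z=s["ee_pos"][2]
    if hit and z>.0265: arm.line_to([*A,.10],speed=.1);print("blocked");return False
    z+=.0015;arm.line_to([*A,z],speed=.03);arm.line_to([*B,z],speed=.03);stat("pushed");arm.line_to([*B,.10],speed=.12);return True
AY=BA;AX=BA+np.pi/2
E
python3 - <<'E'
from tray import *
push((.037,.0917),(.038,.0758),AY,name="feed y")
im,T=look_box("p1");tray_pose(im,T);parts(im,T);stat()
E
```

```text
feed y touch True 72.15 open 85.8 F [0.3 1.  3.9] ff 2.6 p [0.5812 0.2522 0.02  ]
pushed 73.08 open 85.5 F [ 0.2 -0.2  0. ] ff 0.0 p [0.5651 0.2493 0.0216]
lining rect (mm): centre [0.3 0.1] size [101.6 141.3] ang 90.0
pale rect [ 0.1 -0.1] [110.3 150.3] 89.9
section mid [-49.2  -8.3] ang -8.9 L 53.1 W 11.8 [ 11   1   2   1   2   1   1   1   1 381]
feed mid [37.8  1.6] ang -1.5 L 47.5 W 7.1 [ 12   1 302   1]
 74.74 open 85.3 F [-0.6 -0.4  0.2] ff 0.0 p [0.4799 0.3324 0.1886]
```

```bash
python3 - <<'E'
from tray import *
if push((-.1107,-.015),(-.0955,-.015),AX,tip=.021,name="sec x"):
    push((-.039,-.0912),(-.039,-.0777),AY,tip=.021,name="sec y")
im,T=look_box("p2");tray_pose(im,T);parts(im,T);stat()
E
```

```text
sec x touch True 77.29 open 85.2 F [-1.7 -0.   6.3] ff 3.2 p [0.459  0.3876 0.0199]
pushed 78.2 open 85.8 F [-0.1  0.   0.3] ff 0.0 p [0.4604 0.3719 0.0213]
sec y touch True 81.58 open 85.5 F [-2.2 -1.   6.4] ff 3.2 p [0.391  0.3081 0.0198]
pushed 82.42 open 85.3 F [0.2 0.1 0.6] ff 0.0 p [0.4042 0.3091 0.0212]
lining rect (mm): centre [0.3 0.1] size [101.5 141.3] ang 89.9
pale rect [ 0.1 -0.1] [110.4 150.3] 90.0
section mid [-35.7   5.1] ang 0.2 L 53.3 W 12.9 [  1  27   4   1   1   1   1   1   2   2   1 403]
feed mid [37.7  1.9] ang -1.6 L 46.6 W 7.2 [ 17 303]
 83.98 open 85.4 F [0.3 0.1 0.2] ff 0.0 p [0.4787 0.333  0.1887]
```

```bash
python3 - <<'E'
from tray import *
push((-.0690,-.002),(-.0762,-.002),AX,tip=.021,name="sec back")
im,T=look_box("p3");tray_pose(im,T);parts(im,T);stat()
cv2.imwrite("pics/p3c.png",cv2.resize(im[0:260,160:480],(640,520),interpolation=cv2.INTER_CUBIC))
E
```

```text
sec back touch True 86.58 open 85.6 F [-2.3  0.7  5.4] ff 3.1 p [0.4765 0.3475 0.0199]
pushed 87.22 open 85.5 F [-0.1  0.1 -0.8] ff 0.0 p [0.4753 0.3545 0.0212]
lining rect (mm): centre [0.3 0.1] size [101.6 141.4] ang 89.8
pale rect [ 0.2 -0.1] [110.2 150.3] 89.9
section mid [-39.5   5.2] ang -0.3 L 54.5 W 12.1 [ 28  17   4   2   1   1   1   1   1 398]
feed mid [37.8  1.7] ang -1.3 L 47.4 W 7.1 [ 14   1   1   1 300   1   1]
 89.7 open 85.5 F [0.  0.5 0.2] ff 0.0 p [0.4796 0.3334 0.1897]
```

View pics/p3c.png

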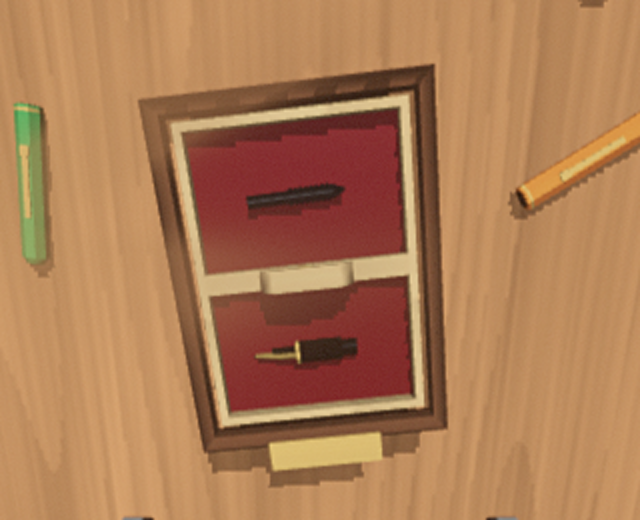

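The tray is square in the box. The section (305,352) and the feed (295,195) lie straight along the middles of their halves, and the gripper is clear. I'm handing it in.

```bash
python3 -c "
from rig import arm
print(arm.finish_job())"
```

```text
the job is handed in; nothing more can be done
None
```

The pen is packed as asked and handed in at about 90 s: the parts measured straight to within 2° and 2 mm of their middle lines, the section about 5 mm off centre along its length, and after each part went into the tray I re-squared the tray by its handle, then nudged section and feed into line with a finger.

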